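Close a drive unit and present its nuts

ROBOT

A 7-joint arm with a two-finger parallel gripper is mounted at the origin on the work surface. World frame = base frame: x ahead of the robot, y to its left, z up, the work surface at z = 0. Lengths are in mm, angles in rad, forces in N, time in s.
With the tool pointing down it reaches from about 400 to 875 mm from the base axis. Payload 19.3 kg.
Tool frame: the origin (TCP) lies at the very end of the fingers, on their centre line; the grasp point (between the pads) lies 19 mm behind it; z points along the fingers, y is the line along which they close (so a half turn about z gives the same grasp; the last joint's range is limited). The gripper opens to 85 mm and grips with 20 to 120 N. Pads are 22 mm wide; open, the fingers measure 114 mm over their backs; the gripper's body (76 mm by 85 mm) begins 54 mm behind the grasp point. The pads swing forward as they close: fully open they stand 13 mm farther back than shut.
Start: joints at [-1.184, 0.521, -0.036, 1.599, 0.021, 1.021, -0.113], TCP at [275.69, 560.901, 231.291] pointing down, gripper open.
Joint ranges: [-2.91, 2.91], [-0.3, 2.13], [-1.5, 1.42], [0.17, 2.43], [-1.26, 4.41], [0.16, 1.93], [-2.52, 2.52]. Speed limits (rad/s): [1.89, 1.89, 2.39, 2.39, 3.01, 3.01, 3.01].

INTERFACE

Orientations are given as a 3x3 rotation matrix whose columns are the frame's x, y, z axes.
In Python, from plant import ctrl gives the robot as it stands.
- The arm moves only by the tool jog_arm, never from a script. Its argument "steps" is text: rows parted by semicolons, each of 7 numbers parted by spaces: the finger opening in mm, from 0 to 85.4, then the shift along the world's x, y, z in mm, then the turn, a rotation vector about the world's x, y, z in rad. A call has 1 to 10 rows; each row shifts and turns the commanded pose from where the row before left it; what a row does not reach is not made up. A row lasts 1/12 s, in which the tool goes at most 41.7 mm and 7.16 degrees, less where a joint would pass 70% of its speed; a pose out of reach is approached as far as the arm can. A call with a gripper value outside its range is refused whole. The fingers move at their own pace and stop on an object; the grip force is fixed at half the most. Time passes only in rows, so rows that do not move let the fingers close. It gives the time, the measured TCP pose, the force, the opening and the grip force at its end, in the units of the state.
- ctrl.read_state(): the state, without advancing time (a new reading comes with each control period).
- ctrl.get_image(name): name is "scene" or "top"; returns a dict with "pixels" (400x640x3 uint8, blue, green, red), "z_map" (400x640 float32, mm along the optical axis (not along the pixel's ray), 0 where there is no reading), "vertical_fov" (degrees; the focal length in pixels is half the picture's height over the tangent of half this angle, whatever the lens; pixels are square), "cx", "cy" (the principal point, pixels), "extrinsics" (4x4, takes a point from camera to world coordinates). Camera axes: x right, y up, looking along -z (the intrinsics and any distortion apply to the point x, -y, -z); pixel columns grow to the right and rows downward; lengths in mm; the calibration is good to about 2 mm. A picture is of the moment at which its call begins.
- ctrl.sign_off(): hands the job in; it is judged then, once.
Trained networks look in the newest picture that a camera, given by its name, has taken for a name from the list of things; names that differ only in an ending like _2 or _b are one class to them, and where a whole thing is asked for, a point or a joint stands for the part that bears it (a point fixed in the world has none). Each returns a list of dicts, best first, with "confidence" (0 to 1); they miss things now and then, are a little off and sometimes report something else, mostly with a low value. They report only what shows in the picture. A call takes as long as a camera call. They do not tell look-alikes from the thing itself.
- ctrl.recognise(label, camera): "extent" ([left, top, right, bottom] in pixels, round what is visible of it).
The state is a dict: "time": time; "joint_pos": joint angles; "qvel": joint speeds; "joint_efforts": joint torques, N m; "ee_pos": TCP position; "ee_rot": TCP orientation; "contact_force": force on the tool from outside, world axes, zero at the start; "moment": the same for the moment, N m; "grip_width": opening from 0.0 (shut) to 1.0 (fully open); "gripper_force": force on a finger pad.
Only numpy, scipy, OpenCV 4.12 (cv2) and the standard library are available. Lean on these libraries where they do the work, as an engineer would, in place of code of your own. Each camera call takes 0.05 s, during which the arm holds its last target. There are 200 camera calls.

TASK

Pick up the loose aluminium backplate and lower it, without dropping it, over the four studs of the open drive unit until it lies flush on the housing all round (either way round), and let it go. Then take the blue parts tray by its thick hand grip, lift it clear of the bench and tip it about 30 degrees, rocking it if some hang back along a wall, so that all four flange nuts slide together into the cut corner with the low pouring lip, without spilling any. Finish while still holding the tray up, tipped and still, for the fitter to pick from (do not put it down), touching nothing else with it, and leave everything else on the bench where it stands.

Things in the scene. Friction and masses are not known exactly. Their poses are not given: they have to be found in the camera images.
- unit: open black finned drive-unit housing, 150 (x) x 110 (y) mm, fixed on a nest plate 170 x 130 x 8 mm; its rim (sealing face) is 64 mm above the bench. Four steel studs, 8 mm thick, stand on the rim at x = +-63, y = +-43 mm and rise 26 mm above it (tips tapered to 4 mm over the last 5 mm). Origin: centre of the nest plate's underside, on the bench
- unit_seat (a point): centre of the housing's rim plane, 64 mm above the unit's origin: where the backplate's origin comes to lie when the plate is flush; axes as the unit's
- backplate: loose aluminium plate, 150 (x) x 110 (y) x 8 mm, about 0.4 kg, flat on the bench, with four 10 mm through holes at x = +-63, y = +-43 mm. Grip it by the solid raised block in its middle, 56 (x) x 36 (y) mm, from the plate's top (8 mm) to 36 mm above the underside: 36 mm across, fingers closing along y. Origin: centre of the underside. Either way round fits
- tote: small blue parts tray, 120 (x) x 170 (y) x 52 mm, about 0.2 kg, walls and floor 4 mm thick, open on top, standing on the bench. The corner at +x, +y is cut off at 45 degrees (32 mm off each side) and closed by a low pouring lip only 26 mm high. The wall at -x carries the thick hand grip. Origin: centre of the underside of the full 120 x 170 mm outline
- tote_corner (a point): middle of the inner foot of the pouring lip on the tray's floor, at (41.2, 66.2, 4) mm in the tray's frame: where the nuts shall gather
- tote_grip (a point): middle of the top edge of the tray's hand grip, at (-62, 0, 52) mm in the tray's frame. The grip is an upright slab 12 mm thick (along x, from -68 to -56 mm), 80 mm long (along y) and 28 mm deep (24 to 52 mm above the underside); only the 4 mm wall goes on below. Pinch it from above, fingers closing along the tray's x, one finger inside the tray
- nut0: brass-coloured flange nut, 17.5 mm across and 8.5 mm high, 10 g, lying loose on the tray's floor, flange down; it begins to slide on the tray's floor at a tilt of 7 to 11 degrees, but needs clearly more to slide along a wall. Origin: centre of its underside
- nut1: brass-coloured flange nut, 17.5 mm across and 8.5 mm high, 10 g, lying loose on the tray's floor, flange down; it begins to slide on the tray's floor at a tilt of 7 to 11 degrees, but needs clearly more to slide along a wall. Origin: centre of its underside
- nut2: brass-coloured flange nut, 17.5 mm across and 8.5 mm high, 10 g, lying loose on the tray's floor, flange down; it begins to slide on the tray's floor at a tilt of 7 to 11 degrees, but needs clearly more to slide along a wall. Origin: centre of its underside
- nut3: brass-coloured flange nut, 17.5 mm across and 8.5 mm high, 10 g, lying loose on the tray's floor, flange down; it begins to slide on the tray's floor at a tilt of 7 to 11 degrees, but needs clearly more to slide along a wall. Origin: centre of its underside
- screwdriver: red-handled screwdriver, 190 mm long, lying on the bench; bystander
- threadlocker: small red bottle, 32 mm across, 85 mm high; bystander
- tape_roll: yellow tape roll, 90 mm across, 24 mm high; bystander
- green_box: closed green box, 85 x 120 x 55 mm; bystander
- spray_bottle: white spray bottle with blue head, 76 mm across, 208 mm high; bystander
- sealant_tube: upright black and orange sealant cartridge, 48 mm across, 230 mm high; bystander
- mallet: rubber mallet with wooden handle, 250 mm long, lying on the bench; bystander
Not all that is in view belongs to the job. Of the things that look like the backplate, the smaller one is meant. There is more than one size of the tote; the one meant has the size given above.

How it is judged (in metres and radians):
On the way:
1. the backplate sits flush on the housing over its four studs and has been let go (z of backplate in the frame of unit_seat between -0.002 and 0.002 m and horizontal distance between backplate and unit_seat below 0.003 m and angle between the x axis of backplate and the x axis of unit, either way round below 0.05 rad and angle between backplate's own z axis and vertical below 0.03 rad and contact force between the fingers and backplate below 0.2 N), for 0.3 s.
At the end, for the whole second after the job is handed in: Backplate released and flush: within 2 mm of the rim, 3 mm of centre, 3 degrees. Tray still, held by the fingers alone, pouring corner over 30 mm above the bench, tipped 15 to 51 degrees; all four nuts at rest in it within 65 mm of the lip's middle (all of step 1 and linear speed of backplate below 0.02 m/s and contact force between the fingers and tote above 1 N and angle between tote's own z axis and vertical between 0.26 and 0.9 rad and height (world z) of tote_corner above 0.03 m and linear speed of each of tote, nut0, nut1, nut2, nut3 below 0.05 m/s and angular speed of tote below 0.2 rad/s and contact force between tote and unit below 0.2 N and contact force between tote and backplate below 0.2 N and contact force between tote and screwdriver below 0.2 N and contact force between tote and threadlocker below 0.2 N and contact force between tote and tape_roll below 0.2 N and contact force between tote and green_box below 0.2 N and contact force between tote and spray_bottle below 0.2 N and contact force between tote and sealant_tube below 0.2 N and contact force between tote and mallet below 0.2 N and distance between each of nut0, nut1, nut2, nut3 and tote_corner below 0.065 m and z of each of nut0, nut1, nut2, nut3 in the frame of tote below 0.03 m); the arm keeps its last pose, push and grip.
It fails at once if the backplate is dropped (falls freely faster than 0.35 m/s) (linear speed of backplate above 0.35 m/s and contact force between the fingers and backplate below 0.1 N).
It fails at once if a nut leaves the tray (distance between any of nut0, nut1, nut2, nut3 and tote above 0.13 m).
It fails at once if a bystander is moved by more than 30 mm (distance of any of screwdriver, threadlocker, tape_roll, green_box, spray_bottle, sealant_tube, mallet from where it was at the start of the episode above 0.03 m).
It also fails if it takes over 67 s, if anything falls off the work surface, if the arm or the gripper's body presses on something with over 40 N, if the wrist force passes 120 N, or if a joint passes its speed limit or range.

## Working session

There is one attempt and no reset: what is moved stays moved. The work goes in short steps, Python scripts to look and compute and a tool call to move; the robot and the scene stay as the last step left them, time stands still between calls to the robot, and variables do not carry over. Pictures are saved under pics/ and viewed, at most 10 in all, crops included, and the job is handed in when it is done.

Besides the shell and the picture viewer there is one more tool, called after "Request:" as name(argument=value, ...), one argument or row to a line, values as JSON. jog_arm: Moves the arm, as the interface text tells. Its arguments: {"type":"object","properties":{"steps":{"type":"string"}},"required":["steps"]}

```bash
ls; mkdir -p pics; cat > h.py <<'E'
import numpy as np, cv2
from plant import ctrl
def cloud(im):
    z=im["z_map"]; h,w=z.shape
    f=h/2/np.tan(np.radians(im["vertical_fov"])/2)
    v,u=np.mgrid[:h,:w]
    P=np.stack([(u-im["cx"])/f*z,-(v-im["cy"])/f*z,-z,np.ones_like(z)],-1)
    W=P@np.array(im["extrinsics"]).T
    W=W[...,:3]; W[z==0]=np.nan
    return W
E
python3 - <<'E'
from h import *
for n in ("top","scene"):
    im=ctrl.get_image(n); cv2.imwrite(f"pics/{n}0.png",im["pixels"]); np.save(f"{n}0.npy",cloud(im))
    print(n,im.keys(),im["vertical_fov"],im["cx"],im["cy"],np.round(im["extrinsics"],3).tolist())
    W=cloud(im)
    for l in ("unit","backplate","tote","tote_grip","nut0","screwdriver","threadlocker","tape_roll","green_box","spray_bottle","sealant_tube","mallet"):
        for d in ctrl.recognise(l,n)[:5]:
            e=[int(x) for x in d["extent"]]
            c=W[(e[1]+e[3])//2,(e[0]+e[2])//2]
            print(l,round(d["confidence"],2),e,np.round(c))
print(ctrl.read_state())
E
```

```text
pics
top dict_keys(['pixels', 'z_map', 'vertical_fov', 'cx', 'cy', 'extrinsics']) 43.82470829788801 322.22158733592244 195.25583951353005 [[0.024, 0.997, -0.079, 423.117], [-1.0, 0.024, 0.006, -32.614], [0.007, 0.079, 0.997, 1586.118], [0.0, 0.0, 0.0, 1.0]]
unit 0.58 [282, 163, 327, 216] [564.  16.  40.]
unit 0.54 [130, 161, 163, 181] [594. 469. 159.]
unit 0.21 [210, 187, 245, 235] [489. 253.  40.]
backplate 0.98 [210, 186, 248, 233] [496. 248.  37.]
backplate 0.92 [138, 243, 209, 316] [278. 407.  54.]
tote 0.93 [378, 189, 438, 233] [ 505. -316.    4.]
tote 0.93 [408, 249, 441, 287] [ 325. -370.   -3.]
tote 0.25 [447, 166, 482, 198] [ 587. -457.  134.]
tote_grip 0.87 [411, 251, 443, 286] [ 326. -379.    1.]
tote_grip 0.74 [381, 186, 441, 231] [ 515. -326.   -0.]
screwdriver 0.51 [249, 115, 254, 144] [753. 190.  24.]
threadlocker 0.66 [266, 116, 280, 128] [767. 117.  68.]
tape_roll 0.57 [342, 116, 369, 144] [ 763. -142.    0.]
green_box 0.95 [288, 108, 330, 146] [757.   5.  52.]
spray_bottle 0.65 [449, 164, 480, 197] [ 593. -457.  133.]
spray_bottle 0.65 [290, 106, 330, 146] [760.   2
[... 1803 characters left out ...]
, 'qvel': array([ 0.00037212,  0.00019623, -0.00018451,  0.0008775 , -0.00085987,
       -0.00121042, -0.00187398]), 'joint_efforts': array([-2.32934006e-03, -9.26827598e+01,  1.97711840e+00, -3.70266759e+01,
        1.80445088e-02,  1.67014048e-03,  2.34626066e-05]), 'ee_pos': array([275.6960132 , 560.8848442 , 231.28030227]), 'ee_rot': array([[-8.97434080e-01,  4.41148582e-01, -1.19929928e-05],
       [ 4.41148582e-01,  8.97434079e-01, -4.57542290e-05],
       [-9.42149282e-06, -4.63520962e-05, -9.99999999e-01]]), 'contact_force': array([ 0.06632741,  0.02349896, -0.36628504]), 'moment': array([-0.02015788, -0.02704995,  0.02270423]), 'gripper_force': 0.0, 'grip_width': 0.9954170941364883}
```

```bash
python3 - <<'E'
from h import *
a=cv2.imread("pics/top0.png"); c=a[90:330,120:500]
cv2.imwrite("pics/topc.png",cv2.resize(c,None,fx=2.1,fy=2.1,interpolation=cv2.INTER_CUBIC))
a=cv2.imread("pics/scene0.png"); c=a[80:380,80:480]
cv2.imwrite("pics/scenec.png",cv2.resize(c,None,fx=2,fy=2,interpolation=cv2.INTER_CUBIC))
# plate-like and tote like blobs
W=np.load("top0.npy")
for nm,b in (("unit",[272,150,337,226]),("bp1",[200,180,255,240]),("bp2",[132,238,215,320]),("toteA",[370,180,446,242]),("toteB",[402,243,447,292])):
    w=W[b[1]:b[3],b[0]:b[2]].reshape(-1,3); 
    print(nm,"floor med",np.nanmedian(w[:,2]))
    for lo,hi in ((4,14),(14,30),(30,45),(45,58),(58,72),(72,100)):
        m=(w[:,2]>lo)&(w[:,2]<hi)
        if m.sum()>15:
            r=cv2.minAreaRect(w[m][:,:2].astype(np.float32)); print(lo,hi,m.sum(),np.round(r[0],1),np.round(r[1],1),round(r[2],1),"z",np.median(w[m][:,2]).round(1))
E
```

```text
unit floor med 3.7385781091270474
4 14 748 [572.3  17.4] [240.8 205.2] 1.4 z 7.5
14 30 444 [564.2  15. ] [162.7 126.6] 4.7 z 17.4
30 45 334 [560.4  14.3] [141.6 121.9] 5.5 z 41.4
45 58 250 [565.   14.8] [150.6 120.9] 5.0 z 49.9
58 72 603 [564.7  14.6] [150.3 120.8] 4.9 z 63.2
72 100 31 [563.4  11.3] [137.3  98.5] 4.6 z 85.7
bp1 floor med 3.6436691947266127
4 14 1296 [495.3 260. ] [188.6 172. ] 2.1 z 7.9
14 30 90 [491.5 252.3] [103.5 145.9] 89.7 z 15.6
30 45 198 [490.9 252.8] [53.4 36. ] 1.6 z 36.0
bp2 floor med 3.8106791879151842
4 14 2464 [275.1 421.6] [253.9 259.6] 2.1 z 9.1
14 30 456 [271.9 418.9] [196.6 145.1] 41.4 z 15.8
30 45 141 [271.6 420.2] [74.9 50.7] 40.7 z 42.4
45 58 273 [272.  419.6] [72.8 47.9] 41.1 z 48.4
toteA floor med 1.9661270714283319
4 14 1052 [ 506.8 -314.8] [195.1 240.7] 1.0 z 6.3
14 30 118 [ 504.4 -307.9] [126.5 168.2] 2.3 z 21.9
30 45 68 [ 505.8 -309.3] [130.6 173.6] 1.5 z 38.5
45 58 356 [ 506.2 -309.4] [131.1 175. ] 2.8 z 51.2
toteB floor med 1.3875774683651798
4 14 379 [ 329.  -367.9] [150.5 140.3] 1.3 z 5.7
14 30 94 [ 327.8 -370.9] [ 89. 115.] 83.3 z 22.7
30 45 162 [ 327.3 -369.6] [ 88.  116.5] 83.3 z 34.6
```

View pics/topc.png

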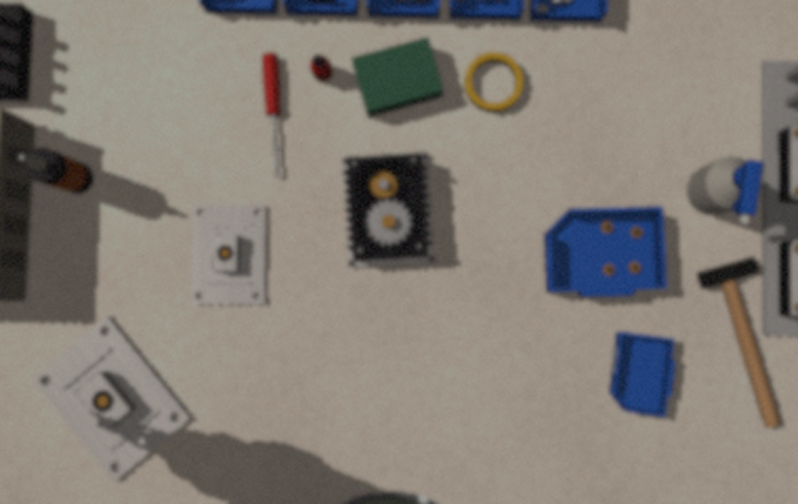

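View pics/scenec.png

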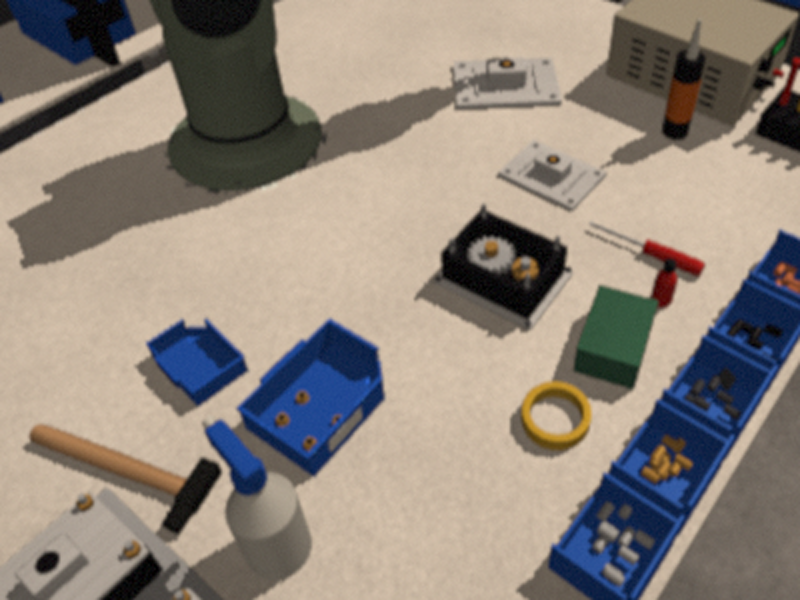

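```bash
python3 - <<'E'
from h import *
a=cv2.imread("pics/top0.png"); s=cv2.imread("pics/scene0.png")
f=lambda i,x,y:cv2.resize(i[y:y+66,x:x+66],(396,297*396//297),interpolation=cv2.INTER_CUBIC)
def g(i,x,y,w,h): return cv2.resize(i[y:y+h,x:x+w],(400,300),interpolation=cv2.INTER_CUBIC)
o=np.vstack([np.hstack([g(a,264,160,80,60),g(a,188,180,80,60)]),np.hstack([g(s,290,180,88,66),g(s,312,135,88,66)])])
cv2.imwrite("pics/zoom.png",o)
for n,b in (("top",[272,150,337,226]),("scene",[290,170,375,250])):
    W=np.load(n+"0.npy")[b[1]:b[3],b[0]:b[2]]; m=(W[...,2]>72)
    k,lab,st,ce=cv2.connectedComponentsWithStats(m.astype(np.uint8),connectivity=8)
    for i in range(1,k):
        q=W[lab==i]; print(n,np.round(ce[i]+b[:2],1),len(q),q.mean(0).round(1),q[:,2].max().round(1))
E
```

```text
top [316.9 166.1] 8 [630.2 -22.6  85.7] 96.8
top [320. 165.] 1 [635.8 -32.   72.1] 72.1
top [288.7 168. ] 7 [622.3  62.8  85.5] 91.6
top [321. 181.] 1 [586.4 -36.3  72.5] 72.5
top [319.5 207. ] 6 [505.8 -33.6  88.1] 90.4
top [291.3 209. ] 7 [497.8  51.4  86.3] 89.8
top [298. 211.] 1 [492.9  31.5  72.2] 72.2
scene [321.5 183.3] 11 [501.9  53.   84.1] 91.4
scene [358.2 199.6] 15 [626.6  64.   83.5] 92.4
scene [305.5 200.5] 12 [508.7 -31.5  83.5] 89.5
scene [343.1 218.6] 17 [634.1 -22.   83.2] 92.8
```

View pics/zoom.png

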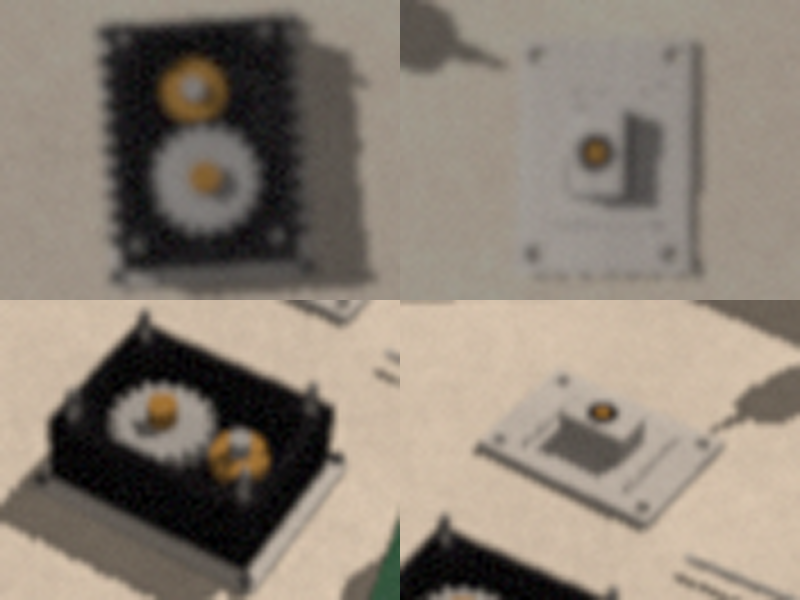

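```bash
cat >> h.py <<'E'
def ray(im,px,zp):
    """world points of pixels px (N,2) on plane z=zp"""
    f=200/np.tan(np.radians(im["vertical_fov"])/2); px=np.atleast_2d(px)
    E=np.array(im["extrinsics"]); d=np.c_[(px[:,0]-im["cx"])/f,-(px[:,1]-im["cy"])/f,-np.ones(len(px))]@E[:3,:3].T
    return E[:3,3]+d*((zp-E[2,3])/d[:,2])[:,None]
def dark(img,p,r=3):
    g=cv2.cvtColor(img,6).astype(float); x,y=np.round(p).astype(int)
    w=g[y-r:y+r+1,x-r:x+r+1]; k=np.clip(np.median(w)-4-w,0,None)
    v,u=np.mgrid[-r:r+1,-r:r+1]; return np.array([x+(k*u).sum()/k.sum(),y+(k*v).sum()/k.sum()])
def rigid(M,Q):
    """yaw, centre from model M to points Q (2D)"""
    m,q=M-M.mean(0),Q-Q.mean(0); a=np.arctan2((m[:,0]*q[:,1]-m[:,1]*q[:,0]).sum(),(m*q).sum())
    R=np.array([[np.cos(a),-np.sin(a)],[np.sin(a),np.cos(a)]]); c=Q.mean(0)-R@M.mean(0)
    return a,c,np.linalg.norm(M@R.T+c-Q,axis=1)
H=np.array([[63,43],[63,-43],[-63,43],[-63,-43]],float)
E
python3 - <<'E'
from h import *
for n,b,s,pp in (("top",(188,180),5,[(134,54),(271,54),(133,254),(269,254)]),("scene",(312,135),400/88,[(304,143),(242,206),(162,80),(101,138)])):
    im=ctrl.get_image(n)
    px=np.array([dark(im["pixels"],np.array(p)/s+b) for p in pp])
    Q=ray(im,px,7 if n=="top" else 8)[:,:2]; a,c,e=rigid(H,Q); print(n,px.round(1).tolist(),Q.round(1).tolist(),"yaw",a,c,e)
    W=cloud(im)
    m=(W[...,2]>30)&(W[...,2]<42)&(abs(W[...,0]-491)<50)&(abs(W[...,1]-252)<40)
    print("block",cv2.minAreaRect(W[m][:,:2].astype(np.float32)),W[m].mean(0))
    # tote rim fit
    m=(W[...,2]>44)&(W[...,2]<58)&(abs(W[...,0]-506)<100)&(abs(W[...,1]+309)<115)
    P=W[m][:,:2]; print("tote",cv2.minAreaRect(P.astype(np.float32)),np.percentile(P,[1,99],axis=0).round(1).tolist())
    np.save(n+"_tote.npy",W[m])
E
```

```text
top [[214.6, 190.4], [242.0, 190.4], [214.0, 230.4], [241.9, 230.5]] [[555.2, 301.4], [557.1, 214.4], [428.2, 298.0], [429.9, 210.1]] yaw 0.02718657344885003 [492.61632433 255.96641893] [1.07555896 0.48888122 0.81575145 1.50955206]
block ((491.01458740234375, 252.6158447265625), (53.34892654418945, 35.71185302734375), 1.749092936515808) [490.98975494 253.06782412  35.35354052]
tote ((506.11224365234375, -309.565673828125), (130.95278930664062, 175.56509399414062), 2.817371368408203) [[440.1, -397.6], [572.3, -223.6]]
scene [[379.2, 166.5], [364.0, 181.8], [347.4, 152.4], [332.6, 166.6]] [[559.4, 302.5], [560.3, 207.3], [430.6, 298.6], [434.0, 205.1]] yaw 0.02349424254346782 [496.06792569 253.35702685] [4.8504735  4.59249197 4.02849496 3.79878565]
block ((493.5290832519531, 257.0415954589844), (40.067317962646484, 56.27835464477539), 87.2958755493164) [494.98726232 254.05339637  36.48611926]
tote ((508.526611328125, -306.39013671875), (132.60926818847656, 174.4543914794922), 3.194406509399414) [[444.1, -394.6], [577.1, -220.2]]
```

Request:
jog_arm(
  steps="85 21 -31 -8 0 0 0.0483;85 21 -31 -8 0 0 0.0483;85 21 -31 -8 0 0 0.0483;85 21 -31 -8 0 0 0.0483;85 21 -31 -8 0 0 0.0483;85 21 -31 -8 0 0 0.0483;85 21 -31 -8 0 0 0.0483;85 21 -31 -8 0 0 0.0483;85 21 -31 -8 0 0 0.0483;85 21 -25 -8 0 0 0.0483",
)

```text
time: 2.23
ee_pos: [486.6, 254.4, 151.1]
ee_rot: [[-1.0, -0.028, 0.0], [-0.028, 1.0, -0.0], [-0.0, -0.0, -1.0]]
contact_force: [0.8, 0.6, 0.2]
grip_width: 0.995
gripper_force: 0.0
```

Request:
jog_arm(
  steps="85 3 0 -20 0 0 0;85 3 -1 -30 0 0 0;85 0 0 -30 0 0 0;85 0 0 -25 0 0 0;85 0 0 -18 0 0 0;85 0 0 -10 0 0 0;85 0 0 -6 0 0 0;85 0 0 0 0 0 0",
)

```text
time: 2.9
ee_pos: [491.5, 255.8, 11.7]
ee_rot: [[-1.0, -0.026, -0.001], [-0.026, 1.0, -0.0], [0.001, -0.0, -1.0]]
contact_force: [-0.6, 0.1, 0.8]
grip_width: 0.997
gripper_force: 0.0
```

Request:
jog_arm(
  steps="30 0 0 0 0 0 0;30 0 0 0 0 0 0;30 0 0 0 0 0 0;30 0 0 0 0 0 0;30 0 0 0 0 0 0;30 0 0 0 0 0 0;30 0 0 0 0 0 0;30 0 0 0 0 0 0",
)

```text
time: 3.57
ee_pos: [492.1, 256.1, 13.2]
ee_rot: [[-1.0, -0.026, 0.001], [-0.026, 1.0, 0.001], [-0.001, 0.001, -1.0]]
contact_force: [-2.6, -1.1, 12.0]
grip_width: 0.414
gripper_force: 60.1
```

Request:
jog_arm(
  steps="30 0 0 3 0 0 0;30 0 0 6 0 0 0;30 0 0 12 0 0 0;30 0 0 18 0 0 0;30 0 0 22 0 0 0;30 0 0 22 0 0 0;30 0 0 20 0 0 0;30 0 0 12 0 0 0;30 0 0 6 0 0 0;30 0 0 2 0 0 0",
)

```text
time: 4.4
ee_pos: [492.0, 256.0, 136.8]
ee_rot: [[-1.0, -0.026, 0.002], [-0.026, 1.0, 0.001], [-0.002, 0.001, -1.0]]
contact_force: [0.3, 0.9, -4.7]
grip_width: 0.409
gripper_force: 61.1
```

Request:
jog_arm(
  steps="30 3 -10 0 0 0 0;30 7 -25 0 0 0 0.01;30 9 -30 0 0 0 0.01;30 10 -33 0 0 0 0.01;30 11 -33 0 0 0 0.01;30 10 -33 0 0 0 0.01;30 9 -30 0 0 0 0.01;30 7 -25 0 0 0 0;30 5 -15 0 0 0 0;30 2 -7 0 0 0 0",
)

```text
time: 5.23
ee_pos: [564.5, 11.0, 134.3]
ee_rot: [[-0.997, -0.082, -0.002], [-0.082, 0.997, -0.001], [0.002, -0.001, -1.0]]
contact_force: [0.4, -0.5, -4.3]
grip_width: 0.407
gripper_force: 61.2
```

```bash
python3 - <<'E'
from h import *
ims={n:ctrl.get_image(n) for n in ("top","scene")}
def g(i,x,y,w,h): return cv2.resize(i[y:y+h,x:x+w],(400,300),interpolation=cv2.INTER_CUBIC)
cv2.imwrite("pics/held.png",np.hstack([g(ims["top"]["pixels"],264,150,80,60),g(ims["scene"]["pixels"],290,150,112,84)]))
s=ctrl.read_state(); print(s["time"],s["ee_pos"],s["contact_force"],s["grip_width"])
for n in ims: np.save(n+"1.npy",cloud(ims[n]))
E
```

```text
5.3333 [564.28243215  13.20447197 134.45549652] [-0.44386283  0.72505199 -4.63040132] 0.41242238692337585
```

View pics/held.png

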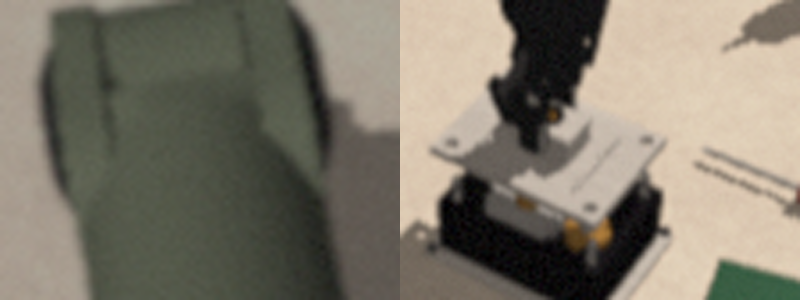

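```bash
python3 - <<'E'
from h import *
im=ctrl.get_image("scene"); t=ctrl.get_image("top")
pc=np.array([[359.4,189.2],[343.2,208.2],[304.3,189.8]])
px=np.array([dark(im["pixels"],p) for p in pc])
Mh=H[[0,1,3]]
for z in (128,129):
    Q=ray(im,px,z)[:,:2]; print("holes",z,Q.round(1).tolist(),rigid(Mh,Q))
print(px,ctrl.read_state()["ee_pos"])
S=np.array([[358.2,199.6],[343.1,218.6],[321.5,183.3],[305.5,200.5]])
for z in (80,82): print("scene studs",z,rigid(H,ray(im,S,z)[:,:2]))
T=np.array([[288.7,168],[316.9,166.1],[291.3,209],[319.5,207]])
print("top studs",rigid(H,ray(t,T,84)[:,:2]))
W=cloud(im); m=(W[...,2]>122)&(W[...,2]<135)&(abs(W[...,0]-564)<110)&(abs(W[...,1]-13)<90)
print(np.median(W[m],axis=0),cv2.minAreaRect(W[m][:,:2].astype(np.float32)))
E
```

```text
holes 128 [[628.2, 62.9], [634.2, -27.6], [510.5, -39.6]] (np.float64(0.10190201607461799), array([568.62149011,  10.70227121]), array([3.2858983 , 2.41471676, 1.09091652]))
holes 129 [[628.7, 62.0], [634.7, -28.4], [511.1, -40.3]] (np.float64(0.10190201607461766), array([569.17537232,   9.89019135]), array([3.19221654, 2.42165978, 1.06186184]))
[[359.57673267 189.02722772]
 [342.61389961 208.83590734]
 [303.79640719 191.35528942]] [564.1416178   15.78281494 134.77891515]
scene studs 80 (np.float64(0.08168393688800644), array([565.88342887,  18.7453003 ]), array([0.3206978 , 0.57611538, 0.1339095 , 0.29889136]))
scene studs 82 (np.float64(0.08168393688800686), array([566.98760542,  17.16616749]), array([0.37970793, 0.4048573 , 0.19943518, 0.40761756]))
top studs (np.float64(0.09113992029544248), array([564.25318814,  14.52526782]), array([0.559878  , 0.42587237, 0.36901998, 0.74840863]))
[592.69659127  -6.22139134 130.18194276] ((566.0599365234375, 15.377548217773438), (152.28199768066406, 117.04415893554688), 5.144260406494141)
```

```bash
python3 - <<'E'
from h import *
def fit(W,z0,c,t=3,hx=75,hy=55):
    m=(abs(W[...,2]-z0)<t)&(abs(W[...,0]-c[0])<100)&(abs(W[...,1]-c[1])<80)
    k,lab,st,ce=cv2.connectedComponentsWithStats(m.astype(np.uint8)); i=1+st[1:,4].argmax()
    P=W[lab==i][:,:2]; a=0.0864; R=np.array([[np.cos(a),-np.sin(a)],[np.sin(a),np.cos(a)]]); q=(P-c)@R
    out=[]
    # edge location per side: median of extremes across strips
    for ax in (0,1):
        o=1-ax; e=[]
        for s in np.arange(-50,50,5) if ax==1 else np.arange(-45,45,5):
            w=q[abs(q[:,o]-s)<4,ax]
            if len(w): e.append((w.min(),w.max()))
        e=np.array(e); print("  lo",np.sort(e[:,0]).round(0)[:14].tolist(),"hi",np.sort(e[:,1]).round(0)[-14:].tolist()); 
    r=cv2.minAreaRect(P.astype(np.float32)); print(len(P),r, "hull lohi",q.min(0),q.max(0), c+R@((q.min(0)+q.max(0))/2))
c=np.array([565,15.])
for n in ("scene0","top0"): print(n,"rim"); fit(np.load(n+".npy"),64,c)
im=ctrl.get_image("scene"); W=cloud(im); print("plate")
for z in (129.5,): fit(W,z,c)
cv2.imwrite("pics/z.png",cv2.resize(im["pixels"][165:255,285:405],None,fx=6.5,fy=6.5,interpolation=cv2.INTER_CUBIC))
E
```

```text
scene0 rim
  lo [-74.0, -74.0, -72.0, -72.0, -72.0, -72.0, -72.0, -72.0, -71.0, -71.0, -71.0, -71.0, -71.0, -70.0] hi [76.0, 77.0, 77.0, 77.0, 77.0, 77.0, 77.0, 77.0, 77.0, 78.0, 78.0, 78.0, 78.0, 78.0]
  lo [-55.0, -55.0, -54.0, -54.0, -54.0, -54.0, -53.0, -53.0, -53.0, -53.0, -53.0, -52.0, -52.0, -52.0] hi [57.0, 57.0, 57.0, 57.0, 57.0, 57.0, 57.0, 58.0, 59.0, 59.0, 59.0, 59.0, 60.0, 60.0]
494 ((567.006591796875, 17.808216094970703), (151.80984497070312, 115.45449829101562), 5.072061061859131) hull lohi [-73.78013516 -54.95147608] [78.15523957 60.48328431] [566.94071538  17.9443563 ]
top0 rim
  lo [-75.0, -75.0, -75.0, -75.0, -75.0, -75.0, -74.0, -74.0, -74.0, -74.0, -74.0, -73.0, -73.0, -73.0] hi [-67.0, -67.0, -67.0, -66.0, -66.0, -65.0, -65.0, -57.0, -52.0, -52.0, -51.0, -51.0, -50.0, 3.0]
  lo [-55.0, -55.0, -55.0, -55.0, -55.0, -55.0, -54.0, -54.0, -54.0, -53.0, -53.0, -52.0] hi [-51.0, -49.0, -48.0, -48.0, -48.0, -47.0, -47.0, -47.0, -46.0, -46.0, -46.0, 53.0]
156 ((528.8107299804688, 12.405128479003906), (78.24090576171875, 111.39723205566406), 4.940969467163086) hull lohi [-75.40145392 -55.16728979] [ 2.83464799 56.2399315 ] [528.8056594   12.40333312]
plate
  lo [-74.0, -74.0, -74.0, -74.0, -74.0, -74.0, -74.0, -74.0, -73.0, -73.0, -72.0, -72.0, -72.0, -72.0] hi [76.0, 76.0, 76.0, 76.0, 76.0, 76.0, 76.0, 76.0, 76.0, 77.0, 77.0, 77.0, 77.0, 77.0]
  lo [-55.0, -55.0, -54.0, -54.0, -54.0, -54.0, -53.0, -53.0, -53.0, -53.0, -53.0, -53.0, -53.0, -53.0] hi [3.0, 7.0, 57.0, 57.0, 57.0, 57.0, 57.0, 57.0, 58.0, 58.0, 58.0, 58.0, 58.0, 60.0]
912 ((566.3107299804688, 17.704872131347656), (151.2242431640625, 114.62902069091797), 5.222285747528076) hull lohi [-74.08170654 -54.54117176] [77.25306031 60.07667936] [566.34092554  17.89426173]
```

View pics/z.png

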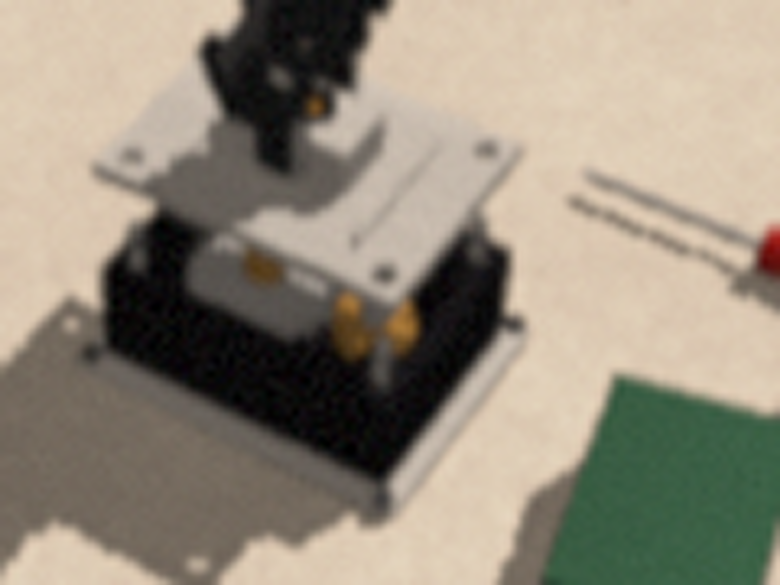

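Request:
jog_arm(
  steps="30 1 0 -8 0 0 0;30 0 0 -12 0 0 0;30 0 0 -8 0 0 0;30 0 0 -4 0 0 0;30 0 0 -3 0 0 0;30 0 0 -3 0 0 0;30 0 0 -2 0 0 0;30 0 0 0 0 0 0",
)

```text
time: 6.15
ee_pos: [565.6, 15.0, 95.0]
ee_rot: [[-0.996, -0.086, -0.0], [-0.086, 0.996, 0.0], [0.0, 0.0, -1.0]]
contact_force: [-0.2, 1.1, -5.5]
grip_width: 0.412
gripper_force: 61.1
```

Request:
jog_arm(
  steps="30 0 0 -3 0 0 0;30 0 0 -3 0 0 0;30 0 0 -3 0 0 0;30 0 0 -3 0 0 0;30 0 0 -3 0 0 0;30 0 0 -1 0 0 0;30 0 0 0 0 0 0",
)

```text
time: 6.73
ee_pos: [565.6, 15.0, 78.9]
ee_rot: [[-0.996, -0.086, -0.0], [-0.086, 0.996, 0.0], [0.0, 0.0, -1.0]]
contact_force: [-0.6, 3.2, -5.2]
grip_width: 0.418
gripper_force: 60.9
```

Request:
jog_arm(
  steps="30 0 0 -1 0 0 0;30 0 0 -1 0 0 0;30 0 0 -0.5 0 0 0;30 0 0 0 0 0 0;30 0 0 0 0 0 0",
)

```text
time: 7.15
ee_pos: [565.7, 15.0, 77.2]
ee_rot: [[-0.996, -0.086, 0.0], [-0.086, 0.996, 0.0], [-0.0, 0.0, -1.0]]
contact_force: [-5.5, 3.3, 6.2]
grip_width: 0.408
gripper_force: 62.4
```

Request:
jog_arm(
  steps="30 0 0 -0.5 0 0 0;40 0 0 0 0 0 0;50 0 0 0 0 0 0;70 0 0 0 0 0 0;80 0 0 0 0 0 0;80 0 0 0 0 0 0;80 0 0 0 0 0 0;80 0 0 0 0 0 0;80 0 0 3 0 0 0;80 0 0 10 0 0 0",
)

```text
time: 7.98
ee_pos: [565.0, 14.9, 88.7]
ee_rot: [[-0.996, -0.086, -0.002], [-0.086, 0.996, -0.0], [0.002, -0.0, -1.0]]
contact_force: [-0.0, 0.0, 0.5]
grip_width: 0.932
gripper_force: 0.0
```

Request:
jog_arm(
  steps="80 0 0 30 0 0 0;80 0 0 35 0 0 0;80 -5 -10 30 0 0 0.1;80 -10 -35 10 0 0 0.1;80 -12 -37 0 0 0 0.1;80 -12 -38 0 0 0 0.1;80 -12 -38 0 0 0 0.1;80 -12 -38 0 0 0 0.1;80 -12 -38 0 0 0 0.1;80 -12 -38 0 0 0 0.1",
)

```text
time: 8.82
ee_pos: [483.2, -237.1, 192.9]
ee_rot: [[-0.691, -0.723, -0.008], [-0.723, 0.691, -0.002], [0.007, 0.005, -1.0]]
contact_force: [-0.4, -0.7, -1.2]
grip_width: 0.94
gripper_force: 0.0
```

```bash
python3 - <<'E'
from h import *
for n in ("scene","top"):
    im=ctrl.get_image(n); W=cloud(im); np.save(n+"2.npy",W); cv2.imwrite(f"pics/{n}2.png",im["pixels"])
    m=(abs(W[...,2]-72)<3)&(abs(W[...,0]-565)<90)&(abs(W[...,1]-15)<75)
    r=cv2.minAreaRect(W[m][:,:2].astype(np.float32)); print(n,r,W[m].mean(0),m.sum())
    P=W[m]; A=np.c_[P[:,:2]-P[:,:2].mean(0),np.ones(len(P))]; print("plane",np.linalg.lstsq(A,P[:,2],rcond=None)[0])
    px=im["pixels"]; hsv=cv2.cvtColor(px,40)
    if n=="top":
        o=px[170:250,365:450]; cv2.imwrite("pics/tote.png",np.hstack([cv2.resize(o,(425,400),interpolation=2),cv2.resize(px[150:230,270:345],(375,400),interpolation=2)]))
s=ctrl.read_state(); print(s["time"],s["ee_pos"],s["joint_pos"],s["grip_width"])
E
```

```text
scene ((567.3603515625, 16.668540954589844), (151.82752990722656, 113.96395874023438), 4.553092002868652) [573.37943702   9.32180665  72.73611523] 949
plane [-2.75238048e-04  9.40761819e-04  7.27361152e+01]
top ((565.2379760742188, 13.9827880859375), (150.3645782470703, 109.95575714111328), 4.938556671142578) [564.0221588   13.0788131   71.87690261] 924
plane [-3.50114475e-03 -1.44825373e-03  7.18769026e+01]
8.9167 [ 483.48998205 -235.60757537  192.20652153] [ 0.64422032  0.45971    -0.40468772  1.84862799  0.22832887  0.88724372
  2.519326  ] 0.9336139750809248
```

View pics/tote.png

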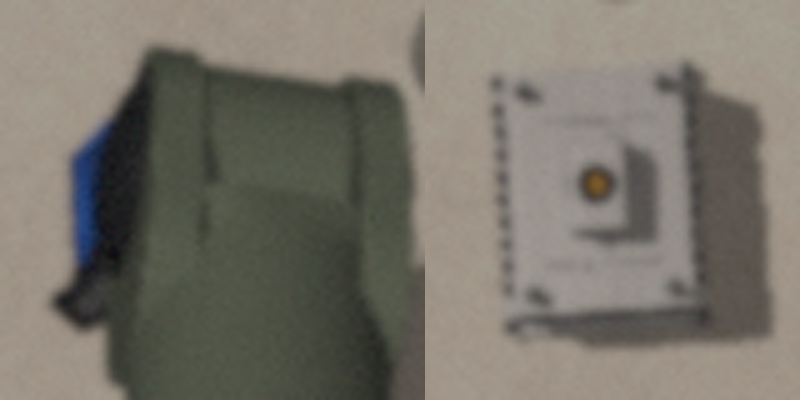

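Request:
jog_arm(
  steps="50 -3 -8 0 0 0 -0.12;50 -3 -8 0 0 0 -0.12;50 -3 -8 0 0 0 -0.12;50 -3 -8 0 0 0 -0.12;50 -3 -8 0 0 0 -0.12;50 -4 -8 0 0 0 -0.12;50 -4 -8 0 0 0 -0.12;50 -4 -8 0 0 0 -0.12;50 -4 -8 0 0 0 -0.12;50 -4 -4 0 0 0 -0.12",
)

```text
time: 9.75
ee_pos: [451.1, -306.9, 192.6]
ee_rot: [[-0.929, 0.371, 0.0], [0.371, 0.929, 0.008], [0.003, 0.007, -1.0]]
contact_force: [-0.2, 0.1, 0.0]
grip_width: 0.589
gripper_force: 0.0
```

Request:
jog_arm(
  steps="50 0 0 0 0 0 -0.12;50 0 0 0 0 0 -0.12;50 0 0 0 0 0 -0.12;50 0 0 0 0 0 -0.12;50 0 0 0 0 0 -0.12;50 0 0 0 0 0 -0.12;50 0 0 0 0 0 -0.12;50 0 0 0 0 0 -0.12;50 0 0 0 0 0 -0.12;50 0 0 0 0 0 0",
)

```text
time: 10.58
ee_pos: [451.5, -305.9, 192.5]
ee_rot: [[-0.111, 0.994, 0.008], [0.994, 0.111, 0.005], [0.004, 0.009, -1.0]]
contact_force: [0.5, 1.0, 0.2]
grip_width: 0.583
gripper_force: 0.0
```

```bash
python3 - <<'E'
from h import *
s=ctrl.read_state(); print(s["time"],s["ee_pos"],s["joint_pos"].round(3),s["grip_width"],s["ee_rot"].round(3))
W=np.load("top0.npy"); a=cv2.imread("pics/top0.png").astype(int)
for p in ((609,270),(634,268),(607,228),(637,233)):
    u,v=int(p[0]/2.1+120),int(p[1]/2.1+90); q=W[v,u]+[1,.4,0]; d=q[:2]-[511.1,-309]; c,s_=np.cos(.052),np.sin(.052)
    print((d@np.array([[c,-s_],[s_,c]])).round(1),q[2].round(1))
E
```

```text
10.5833 [ 451.54030488 -305.94006309  192.51509576] [ 0.363  0.447  0.174  1.862 -0.112  0.837  0.705] 0.5825162381735925 [[-0.111  0.994  0.008]
 [ 0.994  0.111  0.005]
 [ 0.004  0.009 -1.   ]]
[-28.6 -10.3] 12.0
[-26.5 -44.3] 17.1
[ 35.4 -10.8] 6.7
[ 27.6 -54.7] 9.1
```

Request:
jog_arm(
  steps="28 -1.3 4 -10 -0.005 0.008 -0.03;28 -2 4 -25 0 0 -0.029;28 0 3.7 -30 0 0 0;28 0 0 -30 0 0 0;28 0 0 -18 0 0 0;28 0 0 -6 0 0 0;28 0 0 0 0 0 0",
)

```text
time: 11.17
ee_pos: [447.1, -294.9, 72.1]
ee_rot: [[-0.06, 0.998, -0.003], [0.998, 0.06, 0.001], [0.001, -0.003, -1.0]]
contact_force: [0.7, -0.4, 0.5]
grip_width: 0.326
gripper_force: 0.0
```

```bash
python3 - <<'E'
from h import *
s=ctrl.read_state(); print(s["time"],s["ee_pos"],s["grip_width"]*85.4,s["ee_rot"].round(3))
im=ctrl.get_image("scene"); cv2.imwrite("pics/g.png",cv2.resize(im["pixels"][205:325,170:310],None,fx=5,fy=5,interpolation=2))
E
```

```text
11.1667 [ 447.10581861 -294.88416206   72.0956398 ] 27.849890047163324 [[-0.06   0.998 -0.003]
 [ 0.998  0.06   0.001]
 [ 0.001 -0.003 -1.   ]]
```

View pics/g.png

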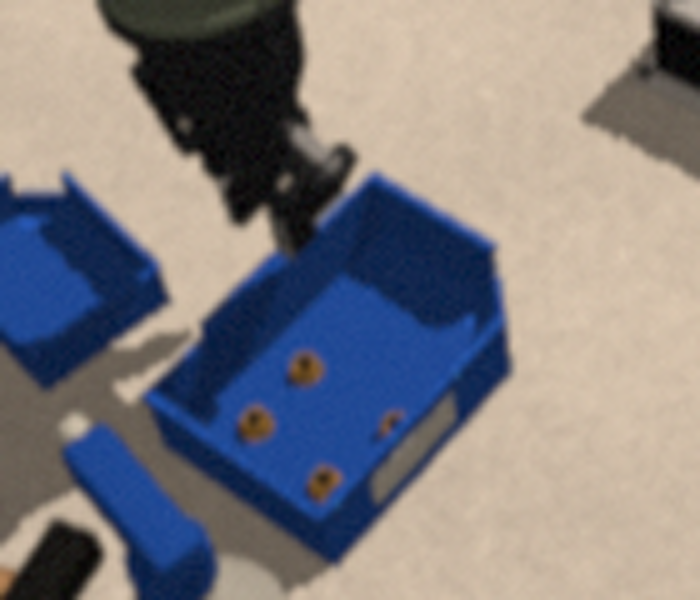

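Request:
jog_arm(
  steps="28 1 0 -10 0 0 0;28 0 0 -12 0 0 0;28 0 0 -12 0 0 0;28 0 0 -8 0 0 0;28 0 0 -5 0 0 0;28 0 0 0 0 0 0",
)

```text
time: 11.72
ee_pos: [447.4, -295.6, 24.5]
ee_rot: [[-0.056, 0.998, -0.003], [0.998, 0.056, 0.001], [0.001, -0.003, -1.0]]
contact_force: [-0.9, 0.1, -0.8]
grip_width: 0.325
gripper_force: 0.0
```

Request:
jog_arm(
  steps="5 0 0 0 0 0 0;5 0 0 0 0 0 0;5 0 0 0 0 0 0;5 0 0 0 0 0 0;5 0 0 0 0 0 0;5 0 0 0 0 0 0",
)

```text
time: 12.22
ee_pos: [448.1, -295.9, 25.9]
ee_rot: [[-0.056, 0.998, -0.001], [0.998, 0.056, -0.0], [-0.0, -0.001, -1.0]]
contact_force: [-0.1, 0.8, 1.7]
grip_width: 0.128
gripper_force: 58.9
```

Request:
jog_arm(
  steps="5 0 0 2 0 0 0;5 0 0 5 0 0 0;5 0 0 10 0 0 0;5 0 0 15 0 0 0;5 0 0 18 0 0 0;5 0 0 20 0 0 0;5 0 0 20 0 0 0;5 0 0 20 0 0 0;5 0 0 20 0 0 0;5 0 0 20 0 0 0",
)

```text
time: 13.05
ee_pos: [447.8, -295.7, 177.7]
ee_rot: [[-0.056, 0.998, -0.001], [0.998, 0.056, -0.0], [-0.0, -0.001, -1.0]]
contact_force: [0.4, -0.2, -2.0]
grip_width: 0.125
gripper_force: 58.5
```

Request:
jog_arm(
  steps="5 0 0 18 0 0 0;5 0 0 12 0 0 0;5 0 0 8 0 0 0;5 0 0 4 0 0 0;5 0 0 0 0 0 0;5 0 0 0 -0.02 0.01 0;5 0 0 0 -0.03 0.01 0;5 0 0 0 -0.04 0.01 0;5 0 0 0 -0.04 0.01 0;5 0 0 0 -0.04 0.01 0",
)

```text
time: 13.88
ee_pos: [447.7, -295.7, 217.0]
ee_rot: [[-0.059, 0.997, -0.052], [0.984, 0.05, -0.171], [-0.168, -0.062, -0.984]]
contact_force: [0.3, -0.4, -2.7]
grip_width: 0.129
gripper_force: 58.5
```

Request:
jog_arm(
  steps="5 0 0 0 -0.03 0.01 0;5 0 0 0 -0.03 0.01 0;5 0 0 0 -0.03 0.01 0;5 0 0 0 -0.02 0.01 0;5 0 0 0 0 0.01 0;5 0 0 0 0 0 0;5 0 0 0 0 0 0;5 0 0 0 0 0 0;5 0 0 0 0 0 0;5 0 0 0 0 0 0",
)

```text
time: 14.72
ee_pos: [447.8, -296.1, 217.8]
ee_rot: [[-0.07, 0.993, -0.099], [0.96, 0.04, -0.276], [-0.27, -0.115, -0.956]]
contact_force: [0.6, 0.2, -1.9]
grip_width: 0.124
gripper_force: 58.5
```

Request:
jog_arm(
  steps="5 0 0 0 0 0.02 0;5 0 0 0 0 0.03 0;5 0 0 0 0 0.03 0;5 0 0 0 0 0.03 0;5 0 0 0 -0.01 0.04 0;5 0 0 0 -0.02 0.04 0;5 0 0 0 -0.02 0.04 0;5 0 0 0 -0.02 0.04 0;5 0 0 0 0 0.03 0;5 0 0 0 0 0.02 0",
)

```text
time: 15.55
ee_pos: [448.6, -295.4, 217.4]
ee_rot: [[-0.162, 0.904, -0.395], [0.94, 0.02, -0.34], [-0.299, -0.426, -0.854]]
contact_force: [0.1, 0.1, -1.7]
grip_width: 0.129
gripper_force: 58.7
```

Request:
jog_arm(
  steps="5 0 0 0 0 0 0;5 0 0 0 0 0 0;5 0 0 0 0 0 0;5 0 0 0 0 0 0;5 0 0 0 0 0 0;5 0 0 0 0 0 0",
)

```text
time: 16.05
ee_pos: [447.9, -295.9, 217.9]
ee_rot: [[-0.16, 0.906, -0.392], [0.94, 0.019, -0.339], [-0.3, -0.423, -0.855]]
contact_force: [0.3, -0.1, -3.2]
grip_width: 0.13
gripper_force: 58.7
```

```bash
cat > look.py <<'E'
from h import *
import sys
t=sys.argv[1]
s=ctrl.read_state(); R=s["ee_rot"]; p=s["ee_pos"]
# grasp: tool at tray (-62,~16.5,25.9-...) ; tray axes: tool y = tray x, tool x = tray y, tool z = -tray z
Rt=np.c_[R[:,1],R[:,0],-R[:,2]]; o=p-Rt@np.array([-62.5,16.5,25.9])
cor=o+Rt@[41.2,66.2,4]; print("time",s["time"],"corner",cor.round(1),"tilt",np.degrees(np.arccos(Rt[2,2])).round(1),s["grip_width"],s["joint_pos"].round(2))
for n in ("scene","top"):
    im=ctrl.get_image(n); a=im["pixels"]; W=cloud(im); cv2.imwrite(f"pics/{n}_{t}.png",a)
    q=(W-o)@Rt
    hsv=cv2.cvtColor(a,40); m=(hsv[...,0]<28)&(hsv[...,1]>90)&(abs(q[...,0])<60)&(abs(q[...,1])<85)&(q[...,2]>2)&(q[...,2]<30)
    k,lab,st,ce=cv2.connectedComponentsWithStats(m.astype(np.uint8),connectivity=8)
    for i in range(1,k):
        if st[i,4]>3: print(n,ce[i].round(),st[i,4],"tray frame",np.median(q[lab==i],axis=0).round(1),"dist",np.linalg.norm(np.median(q[lab==i],axis=0)-[41.2,66.2,4]).round(1))
im=cv2.imread(f"pics/scene_{t}.png"); cv2.imwrite(f"pics/s_{t}.png",cv2.resize(im[160:320,180:360],None,fx=3.75,fy=3.75,interpolation=2))
E
python3 look.py a
```

```text
time 16.05 corner [ 525.3 -254.6  140.4] tilt 31.2 0.1297082537680118 [-0.03  0.59  0.36  1.73  0.28  1.17  0.25]
scene [250. 236.] 89 tray frame [34.5 61.4 13. ] dist 12.2
```

View pics/s_a.png

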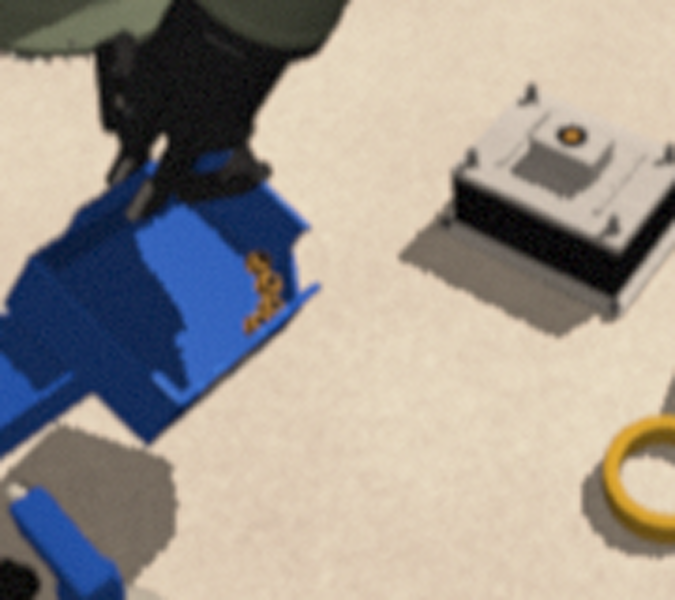

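The four nuts lie in one cluster along the lip (crop px ~(258,262) to (250,322)), the tray is held clear, and the plate is flush on the unit; I'll check the spread and stillness before handing in.

```bash
python3 - <<'E'
from h import *
for k in range(2):
    s=ctrl.read_state(); R=s["ee_rot"]; Rt=np.c_[R[:,1],R[:,0],-R[:,2]]; o=s["ee_pos"]-Rt@np.array([-62.5,16.5,25.9])
    im=ctrl.get_image("scene"); a=im["pixels"]; q=(cloud(im)-o)@Rt; h=cv2.cvtColor(a,40)
    m=(h[...,0]<28)&(h[...,1]>90)&(abs(q[...,0])<60)&(abs(q[...,1])<85)&(q[...,2]>2)&(q[...,2]<30)
    d=np.linalg.norm(q[m]-[41.2,66.2,4],axis=1); print(m.sum(),d.max().round(1),q[m].min(0).round(1),q[m].max(0).round(1),np.argwhere(m).mean(0),abs(s["qvel"]).max())
z=im["pixels"][222:252,235:265]; cv2.imwrite("pics/n.png",cv2.resize(z,None,fx=12,fy=12,interpolation=2))
E
```

```text
90 38.4 [10.  29.7  4.5] [48.6 74.9 17.1] [236.77777778 250.12222222] 0.003659006356845771
90 38.3 [10.9 29.4  5.8] [48.5 76.2 16.8] [236.57777778 250.12222222] 0.002522307225878564
```

View pics/n.png

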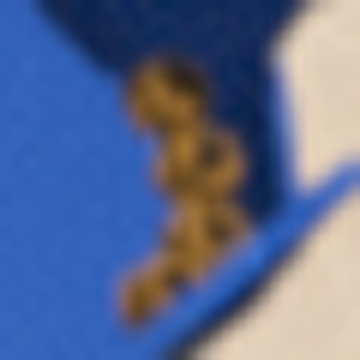

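Four nuts show at px (165,95), (205,160), (205,230) and (150,290) of the crop. All are within about 40 mm of the lip and at rest.

```bash
python3 -c "
from plant import ctrl
print(ctrl.sign_off())"
```

```text
the job is handed in; nothing more can be done
None
```

I've handed the job in, but the sign-off gave no verdict: the backplate is flush on the studs and released, and the arm is holding the tray still, tipped 31°, with all four nuts at rest within about 40 mm of the pouring lip.

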